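Slide the open oil bottle into its bay

TASK

The tall oil bottle has no cap on its nozzle, so it must stay on the bench and upright: push it gently, low on its body, with the fingertips so that it slides across the bench into the three-sided aluminium bay, fully home against the bay's back wall. Do not grip, lift or tip it, leave the short bottle and everything else where they are, and finish with the hand clear.

Things in the scene. Friction and masses are not known exactly. Their poses are not given: they have to be found in the camera images.
- tall_bottle: Tall oil bottle: white plastic, loose, round, 44 mm diameter from the bench up to 125 mm, then a shoulder and a thin black nozzle to 195 mm. About 0.2 kg (varies); friction on the bench about 0.6: pushed within 25 mm of the bench it slides upright, pushed much higher it topples. Origin: on its axis, at its underside; z up.
- short_bottle: The short oil bottle, same make and same 44 mm diameter, but straight only up to 60 mm and 110 mm high to the nozzle tip; loose, about 0.12 kg. Not to be moved. It and the tall bottle swap places from start to start. Origin: on its axis, at its underside.
- bay: Bottle bay: fixed three-sided fence of 3 mm aluminium, 45 mm high, no floor, open top. Origin: on the bench where the tall bottle's axis stands when home; +x points straight out of the mouth, z up. Inner face of the back wall at x = -22 mm, of the side walls at y = +32 and -32 mm (bench clear before the mouth). Side walls end at x = +14 mm: a bottle fully home sticks 8 mm out.
- main_gear: Bystander: brass gear with hub, 45 mm diameter, 29 mm high, loose. Origin: centre of underside.
- handle_knob: Bystander: handle knob, 34 mm diameter, 34 mm high, loose. Origin: centre of underside.
- bail_arm0: Bystander: chrome wire half-hoop lying flat, about 95 x 43 mm, 6 mm high, loose. Origin: middle of the line between its two ends.
- bail_arm1: Bystander: a second such half-hoop.
- reel_body: Bystander: black reel body lying on the bench, about 145 x 100 mm, 50 mm high, loose. Origin: under the middle of its housing.
- clamp: Bystander, fixed to the bench: spring clamp gripping a spool on a post, base 70 x 70 mm, 64 mm high, its handles reaching 90 mm from the post along -x. Origin: centre of the base's underside.
- tin: Bystander, fixed to the bench: tin parts box with its hinged lid latched shut, 110 (x) x 170 (y) mm, 54 mm high. Origin: centre of underside.
Mind the look-alikes: they are no part of the job. Leave any pink or red look-alike of the bay alone. Leave any pink look-alike of the tall_bottle alone.

How it is judged:
At the end, for the whole second after the job is handed in: The tall bottle stands upright (within 0.06 rad) and still on the bench between the bay's side walls, no more than 7 mm short of the back wall; the other loose things are within 20 mm of where they were (x of tall_bottle in the frame of bay between -0.005 and 0.007 m and y of tall_bottle in the frame of bay between -0.013 and 0.013 m and angle between tall_bottle's own z axis and vertical below 0.06 rad and height (world z) of tall_bottle below 0.004 m and linear speed of tall_bottle below 0.01 m/s and distance of each of short_bottle, main_gear, handle_knob, bail_arm0, bail_arm1, reel_body from where it was at the start of the episode below 0.02 m); the robot touches nothing.
It fails at once if the tall bottle is tipped by more than 0.25 rad (angle between tall_bottle's own z axis and vertical above 0.25 rad).
It fails at once if the tall bottle is lifted (more than 8 mm off the bench) (height (world z) of tall_bottle above 0.008 m).
It fails at once if the tall bottle is gripped or shoved hard (finger force over 30 N) (contact force between the fingers and tall_bottle above 30 N).
It fails at once if another loose thing is pushed more than 20 mm or the short bottle is knocked over (distance of any of short_bottle, main_gear, handle_knob, bail_arm0, bail_arm1, reel_body from where it was at the start of the episode above 0.02 m or angle between short_bottle's own z axis and vertical above 0.5 rad).
It also fails if it takes over 64 s, if anything falls off the work surface, if the arm or the gripper's body presses on something with over 40 N, if the wrist force passes 120 N, or if a joint passes its speed limit or range.

ROBOT

A 6-joint arm with a two-finger parallel gripper is mounted at the origin on the work surface. World frame = base frame: x ahead of the robot, y to its left, z up, the work surface at z = 0. Lengths are in m, angles in rad, forces in N, time in s.
With the tool pointing down it reaches from about 0.425 to 0.95 m from the base axis. Payload 3.5 kg.
Tool frame: the origin (TCP) lies on the centre line of the jaws, within the pads' length; the fingertips stand 14 mm ahead of it and the grasp point (between the pads) lies 5 mm behind it (ctrl.finger_overhang is the distance from the TCP to the fingertips, in m); z points along the fingers, y is the line along which they close (so a half turn about z gives the same grasp; the last joint's range is limited). The gripper opens to 85 mm and grips with 20 to 120 N. Pads are 22 mm wide; open, the fingers measure 114 mm over their backs; the gripper's body (76 mm by 85 mm) begins 54 mm behind the grasp point. The pads swing forward as they close: fully open they stand 13 mm farther back than shut.
Start: joints at [-1.366, 0.286, 1.577, -0, 1.279, -0.15], TCP at [0.235, -0.633, 0.245] pointing down, gripper open.
Joint ranges: [-2.77, 2.77], [-0.9, 2.22], [0.21, 2.48], [-1.53, 4.67], [0.24, 2.81], [-2.84, 2.84]. Speed limits (rad/s): [2.79, 2.79, 3.14, 3.14, 3.14, 3.14].

INTERFACE

Orientations are given as a unit quaternion [x, y, z, w].
In Python, from plant import ctrl gives the robot as it stands.
- The arm moves only by the tool send_rows, never from a script. Its argument "moves" is text: rows parted by semicolons, each of 7 numbers parted by spaces: the turn, a rotation vector about the tool's x, y, z in units of 360 degrees (1.0 is 360 degrees), then the shift along the tool's x, y, z in units of 20 cm (1.0 is 20 cm), then the gripper's target within -1 to 1 (fully open at 1, half-way at 0, shut at -1). A call has 1 to 12 rows; each row is the pose to reach, as a shift and turn from the pose commanded when the call began, along the tool's axes at that moment, turning the shorter way round; what a row does not reach only later rows make up. A row lasts 1/8 s, in which the tool goes at most 62.5 mm and 10.7 degrees, less where a joint would pass 70% of its speed; a pose out of reach is approached as far as the arm can. A call with a number of a shift or a turn outside -1 to 1 is refused whole. A call with a gripper value outside its range is refused whole. The fingers move at their own pace and stop on an object; "newtons" is the grip in N (left out, the last holds). Time passes only in rows, so rows that repeat a pose let the fingers close. It gives the time, the measured TCP pose, the force, the opening and the grip force at its end, in the units of the state.
- ctrl.get_state(): the state, without advancing time (a new reading comes with each control period).
- ctrl.read_camera(name): name is "scene" or "top" or "wrist"; returns a dict with "image" (384x512x3 uint8, red, green, blue), "fovy" (degrees; the focal length in pixels is half the picture's height over the tangent of half this angle, whatever the lens; pixels are square), "cx", "cy" (the principal point, pixels), "extrinsics" (4x4, takes a point from camera to world coordinates). Camera axes: x right, y up, looking along -z (the intrinsics and any distortion apply to the point x, -y, -z); pixel columns grow to the right and rows downward; lengths in m; the calibration is good to about 2 mm. A picture is of the moment at which its call begins. There is no depth.
- ctrl.sign_off(): hands the job in; it is judged then, once.
The state is a dict: "time": time; "qpos": joint angles; "dq": joint speeds; "joint_efforts": joint torques, N m; "eef_pos": TCP position; "tcp_rot": TCP orientation; "contact_force": force on the tool from outside, world axes, zero at the start; "wrist_torque": the same for the moment, N m; "opening": opening from 0.0 (shut) to 1.0 (fully open); "finger_force": force on a finger pad.
Only numpy, scipy, OpenCV 4.12 (cv2) and the standard library are available. Lean on these libraries where they do the work, as an engineer would, in place of code of your own. Each camera call takes 0.05 s, during which the arm holds its last target. There are 200 camera calls.

## Working session

There is one attempt and no reset: what is moved stays moved. The work goes in short steps, Python scripts to look and compute and a tool call to move; the robot and the scene stay as the last step left them, time stands still between calls to the robot, and variables do not carry over. Pictures are saved under pics/ and viewed, at most 10 in all, crops included, and the job is handed in when it is done.

Besides the shell and the picture viewer there is one more tool, called as name(argument=value, ...) on one line, values as JSON. send_rows: Moves the arm, as the interface text tells. Its arguments: {"type":"object","properties":{"moves":{"type":"string"},"newtons":{"type":"number"}},"required":["moves"]}

```bash
mkdir -p pics; cat > h.py <<'E'
import numpy as np, cv2
from plant import ctrl
from scipy.spatial.transform import Rotation as R
def snap(cam,fn):
    d=ctrl.read_camera(cam); cv2.imwrite('pics/'+fn+'.png',d['image'][:,:,::-1])
    np.savez('pics/'+fn+'.npz',**{k:v for k,v in d.items()}); return d
def K(d):
    f=d['image'].shape[0]/2/np.tan(np.radians(float(d['fovy']))/2); return f,float(d['cx']),float(d['cy'])
def ray(d,u,v,z=0.):
    f,cx,cy=K(d);E=np.array(d['extrinsics'])
    r=E[:3,:3]@np.array([(u-cx)/f,-(v-cy)/f,-1]); o=E[:3,3]
    return o+r*(z-o[2])/r[2]
def proj(d,p):
    f,cx,cy=K(d);E=np.array(d['extrinsics']); q=E[:3,:3].T@(np.array(p)-E[:3,3])
    return cx+f*q[0]/-q[2], cy-f*q[1]/-q[2]
E
python3 - <<'E'
from h import *
for c in('scene','top'):
    d=snap(c,c+'0'); print(c,[k for k in d],d['fovy'],d['cx'],d['cy'],np.round(d['extrinsics'],3).tolist())
a=cv2.imread('pics/scene0.png');b=cv2.imread('pics/top0.png')
cv2.imwrite('pics/top0b.png',cv2.resize(b,(800,600)));cv2.imwrite('pics/scene0b.png',cv2.resize(a,(800,600)))
print(ctrl.get_state())
E
```

```text
scene ['image', 'fovy', 'cx', 'cy', 'extrinsics'] 55.90052780198702 254.37297927532754 192.7376794920528 [[-0.542, -0.674, 0.502, 1.087], [0.84, -0.437, 0.32, 0.317], [0.004, 0.596, 0.803, 0.818], [0.0, 0.0, 0.0, 1.0]]
top ['image', 'fovy', 'cx', 'cy', 'extrinsics'] 57.956756712815526 257.68240465150984 187.94353645881554 [[0.017, 0.989, -0.144, 0.476], [-1.0, 0.016, -0.003, -0.007], [-0.001, 0.144, 0.99, 0.881], [0.0, 0.0, 0.0, 1.0]]
{'time': 0.1, 'qpos': array([-1.36602598e+00,  2.87127357e-01,  1.57806239e+00, -2.74751809e-06,
        1.27858815e+00, -1.50029195e-01]), 'dq': array([ 0.00014051, -0.00110602, -0.00479271, -0.00058434, -0.0007712 ,
       -0.00067562]), 'joint_efforts': array([ 6.39584559e-04, -4.07292295e+01, -2.93699223e+01, -1.60989484e-04,
        3.41429077e-03, -5.67337878e-06]), 'eef_pos': array([ 0.23438723, -0.63238666,  0.24403472]), 'tcp_rot': array([ 9.84305227e-01,  1.76471037e-01, -3.12165547e-05, -1.09217661e-03]), 'contact_force': array([ 0.02986312, -0.63163656, -0.06584737]), 'wrist_torque': array([0.00118382, 0.0401184 , 0.00167617]), 'finger_force': 0.0, 'opening': 0.9951267848876709}
```

View pics/top0b.png

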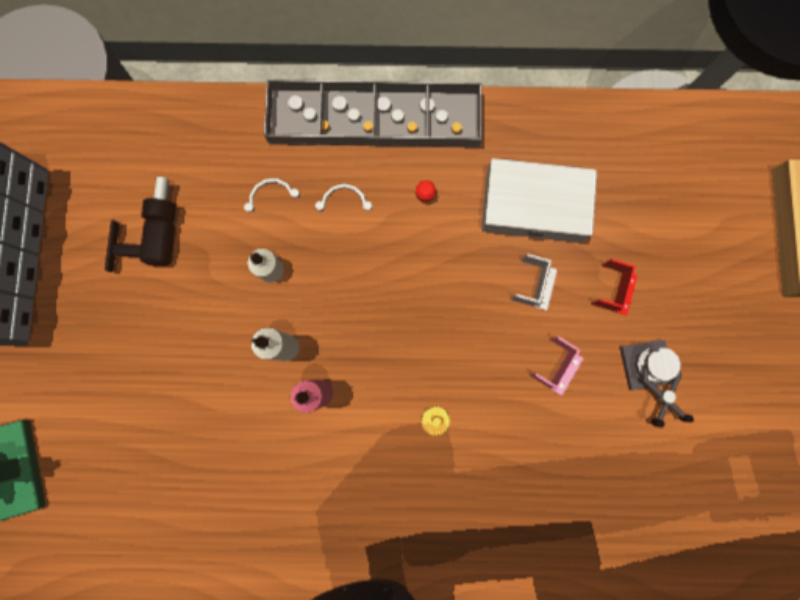

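View pics/scene0b.png

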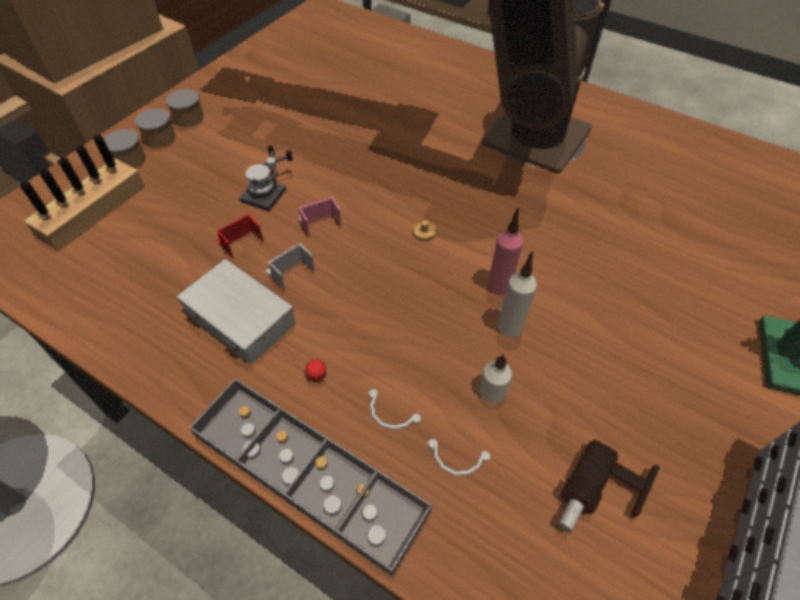

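The top view shows the tall bottle at (268,344), next to the pink one, and the short bottle at (262,263). The grey bay is at (540,282) with its mouth to the left, towards the bottles. The scene view confirms which bottle is tall: (518,300). Next I'll zoom in for the pixels.

```bash
python3 - <<'E'
import cv2,numpy as np
t=cv2.imread('pics/top0.png');s=cv2.imread('pics/scene0.png')
def c(im,x,y,w,h):return cv2.resize(im[y:y+h,x:x+w],(400,300),interpolation=cv2.INTER_CUBIC)
# top crops: bottle (150,195,60x45)  bay (320,155,48x36); scene bottle(290,140,100x75) bay(160,145,60x45)
cv2.imwrite('pics/z.png',np.vstack([np.hstack([c(t,150,195,60,45),c(t,320,155,48,36)]),np.hstack([c(s,290,150,100,75),c(s,160,145,60,45)])]))
E
```

```text
(no output)
```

View pics/z.png

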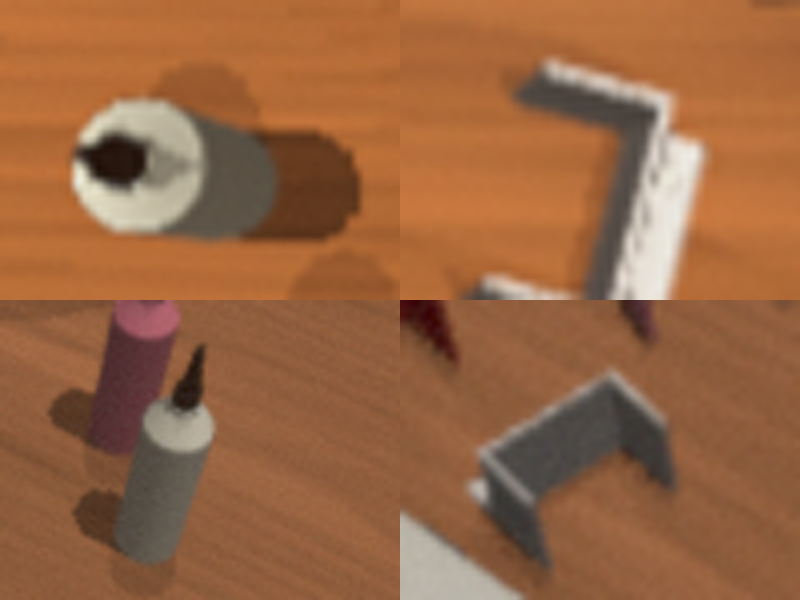

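```bash
python3 - <<'E'
from h import *
t=dict(np.load('pics/top0.npz'));s=dict(np.load('pics/scene0.npz'))
def P(n,d,u,v,z):print(n,ray(d,u,v,z)[:2].round(4))
P('tall sh top',t,170.7,219.9,.125);P('base top',t,182.6,222.2,0)
P('tall sh scn',s,334.75,181.75,.125);P('base scn',s,326.7,210,0)
P('short top sh',t,167.5,168,.07)
P('pink top',t,195,254,.125)
P('bay top L end',t,337.4,162.4,.045);P('bay top corner',t,353,166.6,.045)
for n,u,v in(('cornerA',192.25,155.95),('cornerB',172.45,167.95),('endB',180.25,175),('endA',199.75,163.75)):P('bay scn '+n,s,u,v,.045)
P('gear',t,278,269,.02);P('knob',t,272,122,.02)
# top-view bay bright mask contour
im=t['image'];
g=cv2.cvtColor(im,cv2.COLOR_RGB2HSV);m=((g[...,1]<60)&(g[...,2]>150)).astype(np.uint8);m[:, :320]=0;m[:,362:]=0;m[:158]=0;m[200:]=0
for c in cv2.findContours(m,cv2.RETR_EXTERNAL,cv2.CHAIN_APPROX_SIMPLE)[0]:
    if cv2.contourArea(c)>2:print(c.reshape(-1,2).tolist())
for n,xy in(('tin',(541,200)),):P(n,t,541*.64,200*.64,.054)
E
```

```text
tall sh top [0.5129 0.1832]
base top [0.5137 0.1842]
tall sh scn [0.5185 0.1869]
base scn [0.5173 0.1873]
short top sh [0.6386 0.2112]
pink top [0.4409 0.1273]
bay top L end [ 0.6647 -0.1996]
bay top corner [ 0.6547 -0.2377]
bay scn cornerA [ 0.5901 -0.2129]
bay scn cornerB [ 0.6559 -0.2309]
bay scn endB [ 0.6637 -0.1962]
bay scn endA [ 0.6019 -0.1765]
gear [ 0.4036 -0.057 ]
knob [ 0.774  -0.0384]
[[338, 163], [339, 164], [342, 164], [343, 165], [345, 165], [346, 166], [349, 166], [351, 168], [351, 169], [350, 170], [350, 173], [349, 174], [349, 177], [348, 178], [348, 181], [347, 182], [347, 185], [346, 186], [346, 189], [345, 190], [345, 191], [344, 192], [343, 192], [342, 191], [338, 191], [337, 190], [335, 190], [334, 189], [330, 189], [332, 189], [333, 190], [335, 190], [336, 191], [339, 191], [340, 192], [342, 192], [343, 193], [345, 193], [346, 194], [346, 195], [345, 196], [346, 197], [349, 197], [349, 196], [350, 195], [350, 193], [351, 192], [351, 188], [352, 187], [352, 185], [353, 184], [353, 180], [354, 179], [354, 176], [355, 175], [355, 172], [353, 172], [351, 170], [351, 166], [348, 166], [347, 165], [345, 165], [344, 164], [341, 164], [340, 163]]
tin [ 0.7499 -0.2208]
```

The positions pass the checks: tall bottle ≈ (0.5155, 0.1855), bay home ≈ (0.629, -0.199), mouth along (0.264, 0.965), width about 68 mm. I'll push with a tilted hand, so its body stays clear of the tall bottle, and with the fingers part open as a cradle.

```bash
cat >> h.py <<'E'
def pose(p,az,tilt):
    """TCP orientation: tool -x leads along azimuth az (deg), hand leaning back by tilt (deg)"""
    a,t=np.radians(az),np.radians(tilt); f=np.array([np.cos(a),np.sin(a),0]);k=np.array([0,0,1.])
    z=f*np.sin(t)-k*np.cos(t); x=-(f*np.cos(t)+k*np.sin(t)); return np.array(p),R.from_matrix(np.c_[x,np.cross(z,x),z])
def plan(targets,start=None):
    s=ctrl.get_state(); p0,R0=start or (np.array(s['eef_pos']),R.from_quat(s['tcp_rot']))
    for tg in targets:
        p,r=pose(*tg); w=(R0.inv()*r).as_rotvec()/(2*np.pi); d=R0.inv().apply(p-p0)/.2
        print(tg,'->',' '.join('%.3f'%v for v in np.r_[w,d]))
E
python3 - <<'E'
from h import *
print(ctrl.finger_overhang)
print('via'); plan([((.38,-.50,.30),200-.6,0)])
v1=pose((.38,-.50,.30),199.4,0)
plan([((.50,-.32,.30),240,0)],v1)
v2=pose((.50,-.32,.30),240,0)
plan([((.52,-.10,.30),270,0)],v2)
plan([((.50,.10,.30),290,0)],pose((.52,-.10,.30),270,0))
plan([((.47,.26,.30),298.4,35)],pose((.50,.10,.30),290,0))
E
```

```text
0.014
via
((0.38, -0.5, 0.3), 199.4, 0) -> -0.000 -0.000 0.003 0.913 -0.368 -0.279
((0.5, -0.32, 0.3), 240, 0) -> 0.000 0.000 -0.113 0.865 -0.650 0.000
((0.52, -0.1, 0.3), 270, 0) -> 0.000 0.000 -0.083 1.003 -0.463 0.000
((0.5, 0.1, 0.3), 290, 0) -> 0.000 0.000 -0.056 1.000 -0.100 0.000
((0.47, 0.26, 0.3), 298.4, 35) -> -0.007 -0.097 -0.023 0.803 0.133 0.000
```

send_rows(moves="0 0 0 0.91 -0.37 -0.28 -0.43;0 0 0 0.91 -0.37 -0.28 -0.43;0 0 0 0.91 -0.37 -0.28 -0.43;0 0 0 0.91 -0.37 -0.28 -0.43;0 0 0 0.91 -0.37 -0.28 -0.43", newtons=20)

```text
time: 0.72
eef_pos: [0.38, -0.4998, 0.3013]
tcp_rot: [0.984, 0.177, -0.0, 0.0]
contact_force: [-0.1, -0.5, -0.3]
opening: 0.286
finger_force: 0.0
```

send_rows(moves="0 0 -0.113 0.865 -0.65 0 -0.43;0 0 -0.113 0.865 -0.65 0 -0.43;0 0 -0.113 0.865 -0.65 0 -0.43;0 0 -0.113 0.865 -0.65 0 -0.43;0 0 -0.113 0.865 -0.65 0 -0.43;0 0 -0.113 0.865 -0.65 0 -0.43")

```text
time: 1.48
eef_pos: [0.4955, -0.3199, 0.3004]
tcp_rot: [0.862, 0.506, -0.001, -0.0]
contact_force: [-0.1, 0.4, 0.2]
opening: 0.284
finger_force: 0.0
```

send_rows(moves="0 0 -0.083 1 -0.46 0 -0.43;0 0 -0.083 1 -0.46 0 -0.43;0 0 -0.083 1 -0.46 0 -0.43;0 0 -0.083 1 -0.46 0 -0.43;0 0 -0.083 1 -0.46 0 -0.43;0 0 -0.083 1 -0.46 0 -0.43")

```text
time: 2.22
eef_pos: [0.5129, -0.1006, 0.3012]
tcp_rot: [0.702, 0.712, -0.0, 0.0]
contact_force: [-0.8, 0.1, -0.6]
opening: 0.285
finger_force: 0.0
```

send_rows(moves="0 0 -0.056 1 -0.1 0 -0.43;0 0 -0.056 1 -0.1 0 -0.43;0 0 -0.056 1 -0.1 0 -0.43;0 0 -0.056 1 -0.1 0 -0.43;0 0 -0.056 1 -0.1 0 -0.43;0 0 -0.056 1 -0.1 0 -0.43")

```text
time: 2.98
eef_pos: [0.4905, 0.099, 0.3012]
tcp_rot: [0.567, 0.824, -0.0, 0.0]
contact_force: [0.6, -0.3, -1.2]
opening: 0.283
finger_force: 0.0
```

send_rows(moves="-0.007 -0.097 -0.023 0.8 0.13 0 -0.43;-0.007 -0.097 -0.023 0.8 0.13 0 -0.43;-0.007 -0.097 -0.023 0.8 0.13 0 -0.43;-0.007 -0.097 -0.023 0.8 0.13 0 -0.43;-0.007 -0.097 -0.023 0.8 0.13 0 -0.43;-0.007 -0.097 -0.023 0.8 0.13 0 -0.43;-0.007 -0.097 -0.023 0.8 0.13 0 -0.43")

```text
time: 3.85
eef_pos: [0.4576, 0.2582, 0.3019]
tcp_rot: [0.481, 0.824, -0.152, 0.259]
contact_force: [0.2, 0.7, -0.3]
opening: 0.283
finger_force: 0.0
```

```bash
python3 - <<'E'
from h import *
print(R.from_quat(ctrl.get_state()['tcp_rot']).as_matrix().round(2).tolist())
plan([((.482,.247,.1),298.4,35),((.482,.247,.032),298.4,35)])
E
```

```text
[[-0.4, 0.87, 0.28], [0.71, 0.49, -0.5], [-0.57, -0.0, -0.82]]
((0.482, 0.247, 0.1), 298.4, 35) -> 0.002 -0.000 0.002 0.489 0.079 0.890
((0.482, 0.247, 0.032), 298.4, 35) -> 0.002 -0.000 0.002 0.684 0.079 1.169
```

send_rows(moves="0.001 0 0.001 0.49 0.08 0.89 -0.43;0.002 0 0.002 0.49 0.08 0.89 -0.43;0.002 0 0.002 0.49 0.08 0.89 -0.43;0.002 0 0.002 0.49 0.08 0.89 -0.43;0.002 0 0.002 0.6 0.08 1.0 -0.43;0.002 0 0.002 0.6 0.08 1.0 -0.43")

```text
time: 4.6
eef_pos: [0.4783, 0.2526, 0.0686]
tcp_rot: [0.487, 0.82, -0.156, 0.257]
contact_force: [-0.0, 0.3, -0.2]
opening: 0.283
finger_force: 0.0
```

```bash
python3 - <<'E'
from h import *
plan([((.482,.247,.032),298.4,35)])
E
```

```text
((0.482, 0.247, 0.032), 298.4, 35) -> -0.001 0.000 0.001 0.078 0.004 0.169
```

send_rows(moves="-0.001 0 0.001 0.04 0 0.08 -0.43;-0.001 0 0.001 0.078 0.004 0.169 -0.43;-0.001 0 0.001 0.078 0.004 0.169 -0.43")

```text
time: 4.97
eef_pos: [0.4812, 0.2465, 0.0304]
tcp_rot: [0.488, 0.819, -0.154, 0.258]
contact_force: [-0.5, 0.1, 0.7]
opening: 0.287
finger_force: 0.0
```

```bash
python3 - <<'E'
from h import *
s=snap('scene','s1');t=snap('top','t1');w=snap('wrist','w1')
def c(im,x,y,w,h):return cv2.resize(im[y:y+h,x:x+w],(400,300),interpolation=cv2.INTER_CUBIC)
cv2.imwrite('pics/z1.png',np.hstack([c(s['image'],280,130,120,90),c(w['image'],0,0,512,384)])[:,:,::-1])
print(ctrl.get_state()['eef_pos'])
E
```

```text
[0.48240737 0.24763182 0.03232056]
```

View pics/z1.png

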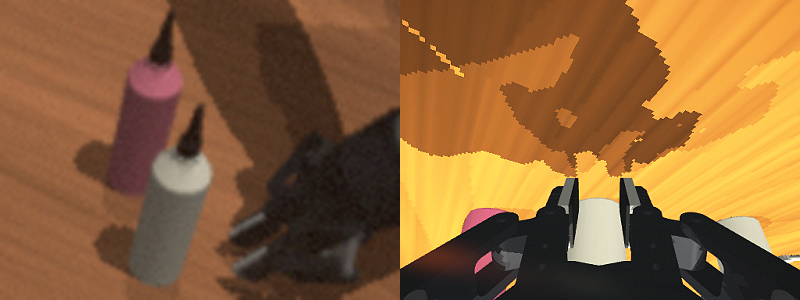

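The wrist view shows the bottle centred between the jaws. In the scene view the tips are low and behind it. I'll lower them slightly, then push.

```bash
python3 - <<'E'
from h import *
plan([((.482,.247,.024),298.4,35),((.491,.231,.024),298.4,35)])
p=np.array([.476,-.879,0])
b=np.array([.491,.231,.024])
s=pose(b,298.4,35)
plan([(b+p*d,298.4,35) for d in(.15,.205)],s)
s2=pose(b+p*.15,298.4,35)
plan([(b+p*.322,298.4,35)],s2)
E
```

```text
((0.482, 0.247, 0.024), 298.4, 35) -> 0.001 -0.000 -0.000 0.022 -0.003 0.035
((0.491, 0.231, 0.024), 298.4, 35) -> 0.001 -0.000 -0.000 -0.053 -0.002 0.088
(array([0.5624 , 0.09915, 0.024  ]), 298.4, 35) -> 0.000 0.000 0.000 -0.614 0.000 0.430
(array([0.58858 , 0.050805, 0.024   ]), 298.4, 35) -> 0.000 0.000 0.000 -0.839 0.001 0.588
(array([ 0.644272, -0.052038,  0.024   ]), 298.4, 35) -> 0.000 0.000 0.000 -0.704 0.001 0.493
```

send_rows(moves="0 0 0 0.022 -0.003 0.035 -0.43;0 0 0 0.022 -0.003 0.035 -0.43;0 0 0 -0.02 -0.003 0.062 -0.43;0 0 0 -0.053 -0.002 0.088 -0.43;0 0 0 -0.053 -0.002 0.088 -0.43")

```text
time: 5.75
eef_pos: [0.4911, 0.2301, 0.0238]
tcp_rot: [0.489, 0.819, -0.152, 0.259]
contact_force: [-1.1, 0.2, 0.3]
opening: 0.288
finger_force: 0.0
```

send_rows(moves="0 0 0 -0.02 0 0.014 -0.43;0 0 0 -0.04 0 0.028 -0.43;0 0 0 -0.06 0 0.042 -0.43;0 0 0 -0.08 0 0.056 -0.43;0 0 0 -0.1 0 0.07 -0.43")

```text
time: 6.38
eef_pos: [0.5024, 0.2093, 0.0236]
tcp_rot: [0.488, 0.819, -0.152, 0.259]
contact_force: [-0.3, 1.8, -0.2]
opening: 0.289
finger_force: 0.6
```

send_rows(moves="0 0 0 -0.025 0 0.018 -0.43;0 0 0 -0.055 0 0.039 -0.43;0 0 0 -0.09 0 0.063 -0.43;0 0 0 -0.125 0 0.088 -0.43;0 0 0 -0.16 0 0.112 -0.43;0 0 0 -0.18 0 0.126 -0.43;0 0 0 -0.19 0 0.133 -0.43")

```text
time: 7.25
eef_pos: [0.5246, 0.1683, 0.0236]
tcp_rot: [0.489, 0.819, -0.152, 0.259]
contact_force: [-0.0, 0.9, -0.2]
opening: 0.286
finger_force: 0.5
```

```bash
python3 - <<'E'
from h import *
s=snap('scene','s2');t=snap('top','t2')
def c(im,x,y,w,h):return cv2.resize(im[y:y+h,x:x+w],(400,300),interpolation=cv2.INTER_CUBIC)
cv2.imwrite('pics/z2.png',np.hstack([c(s['image'],270,120,120,90),c(t['image'],140,170,120,90)])[:,:,::-1])
e=np.array(ctrl.get_state()['eef_pos']);p=np.array([.476,-.879,0])
print(e,e+p*.0354)
plan([(e+p*d,298.4,35) for d in(.05,.1)])
E
```

```text
[0.52458273 0.16838503 0.02366512] [0.54143313 0.13726843 0.02366512]
(array([0.54838273, 0.12443503, 0.02366512]), 298.4, 35) -> 0.001 -0.000 -0.000 -0.205 -0.000 0.143
(array([0.57218273, 0.08048503, 0.02366512]), 298.4, 35) -> 0.001 -0.000 -0.000 -0.409 -0.000 0.287
```

View pics/z2.png

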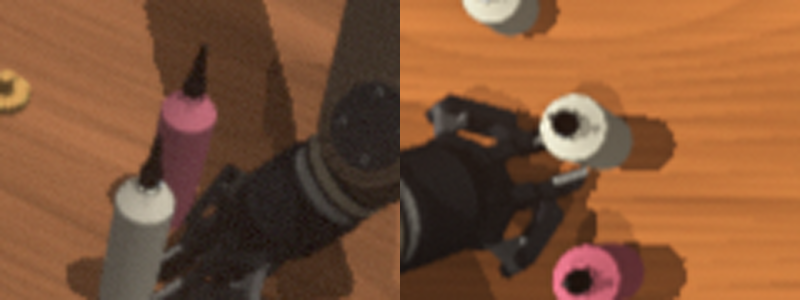

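The bottle is upright in front of the fingers, with its shoulder centre at (573,128) in the right crop. I'll check how well it is centred.

```bash
python3 - <<'E'
from h import *
t=dict(np.load('pics/t2.npz'));s=dict(np.load('pics/s2.npz'))
b=ray(t,191.9,208.4,.125); print(b, ray(s,270+146*.3,120+203*.3,.125))
e=np.array(ctrl.get_state()['eef_pos']);p=np.array([.476,-.879,0]);q=np.array([.879,.476,0])
d=b-e;print('ahead',d@p,'lateral(+x side)',d@q)
E
```

```text
[0.53864975 0.13821708 0.125     ] [0.54403315 0.14270532 0.125     ]
ahead 0.03321352882310494 lateral(+x side) -0.0019950335379129184
```

send_rows(moves="0 0 0 -0.025 0 0.018 -0.43;0 0 0 -0.06 0 0.042 -0.43;0 0 0 -0.11 0 0.077 -0.43;0 0 0 -0.16 0 0.112 -0.43;0 0 0 -0.21 0 0.147 -0.43;0 0 0 -0.26 0 0.182 -0.43;0 0 0 -0.31 0 0.217 -0.43;0 0 0 -0.36 0 0.252 -0.43;0 0 0 -0.41 0 0.287 -0.43;0 0 0 -0.45 0 0.315 -0.43;0 0 0 -0.48 0 0.336 -0.43;0 0 0 -0.5 0 0.35 -0.43")

```text
time: 8.85
eef_pos: [0.5829, 0.061, 0.0236]
tcp_rot: [0.488, 0.819, -0.152, 0.259]
contact_force: [-0.4, 1.5, -0.2]
opening: 0.285
finger_force: 0.5
```

send_rows(moves="0 0 0 -0.025 0 0.018 -0.43;0 0 0 -0.06 0 0.042 -0.43;0 0 0 -0.11 0 0.077 -0.43;0 0 0 -0.16 0 0.112 -0.43;0 0 0 -0.21 0 0.147 -0.43;0 0 0 -0.26 0 0.182 -0.43;0 0 0 -0.31 0 0.217 -0.43;0 0 0 -0.36 0 0.252 -0.43;0 0 0 -0.41 0 0.287 -0.43;0 0 0 -0.45 0 0.315 -0.43;0 0 0 -0.48 0 0.336 -0.43;0 0 0 -0.5 0 0.35 -0.43")

```text
time: 10.35
eef_pos: [0.641, -0.0463, 0.0236]
tcp_rot: [0.488, 0.819, -0.152, 0.259]
contact_force: [-1.0, 1.0, -0.5]
opening: 0.282
finger_force: 0.6
```

```bash
python3 - <<'E'
from h import *
s=snap('scene','s3');t=snap('top','t3')
def c(im,x,y,w,h):return cv2.resize(im[y:y+h,x:x+w],(400,300),interpolation=cv2.INTER_CUBIC)
cv2.imwrite('pics/z3.png',np.hstack([c(s['image'],160,120,120,90),c(t['image'],220,140,140,105)])[:,:,::-1])
print(ctrl.get_state()['eef_pos'])
E
```

```text
[ 0.64112303 -0.04638847  0.02371436]
```

View pics/z3.png

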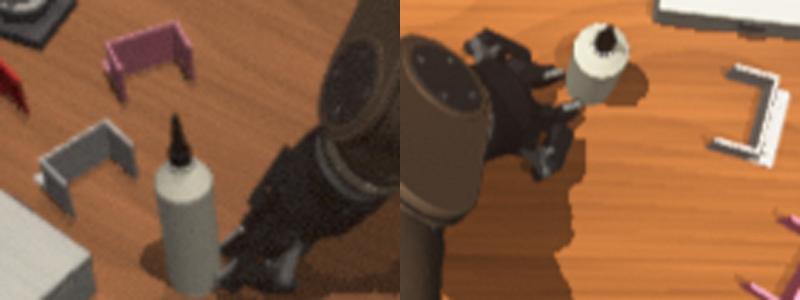

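The bottle stands upright ahead of the bay mouth, with its shoulder at (600,50) in the top crop and (185,185) in the scene crop. I'll measure it against the bay axis.

```bash
python3 - <<'E'
from h import *
t=dict(np.load('pics/t3.npz'));s=dict(np.load('pics/s3.npz'))
b1=ray(t,290,157.5,.125)[:2];b2=ray(s,215.5,175.5,.125)[:2];e=np.array(ctrl.get_state()['eef_pos'])
p=np.array([.476,-.879]); b3=(e[:2]+.0354*p)
print(b1,b2,b3)
u=np.array([.264,.965]);v=np.array([-.965,.264]);h=np.array([.629,-.2])
for b in(b1,b2,b3):print((b-h)@u,(b-h)@v)
E
```

```text
[ 0.65600935 -0.07560502] [ 0.66132429 -0.06908468] [ 0.65797343 -0.07750507]
0.127171623332813 0.006776247760538313
0.13486689207089766 0.003368702997945271
0.12585659299827612 0.004379298317912204
```

```bash
python3 - <<'E'
from h import *
B=np.array([.658,-.075,.0237])
T=[]
for az,r in((298.4,.057),(288,.057),(278,.057),(267,.057),(257,.057)):
    a=np.radians(az);T.append((B-r*np.array([np.cos(a),np.sin(a),0]),az,35))
plan(T)
s=pose(*T[-1]);a=np.radians(257);d=np.array([np.cos(a),np.sin(a),0])
plan([(T[-1][0]+d*.05,257,35),(T[-1][0]+d*(.022+.128),257,35)],s)
E
```

```text
(array([ 0.63088942, -0.02486003,  0.0237    ]), 298.4, 35) -> 0.001 -0.000 -0.000 0.098 0.006 -0.068
(array([ 0.64038603, -0.02078978,  0.0237    ]), 288, 35) -> 0.017 -0.000 0.023 0.094 0.058 -0.065
(array([ 0.65006713, -0.01855472,  0.0237    ]), 278, 35) -> 0.033 -0.000 0.046 0.083 0.106 -0.058
(array([ 0.66098315, -0.01807812,  0.0237    ]), 267, 35) -> 0.051 -0.000 0.071 0.064 0.155 -0.044
(array([ 0.67082221, -0.01946091,  0.0237    ]), 257, 35) -> 0.067 -0.000 0.094 0.040 0.195 -0.027
(array([ 0.65957466, -0.06817941,  0.0237    ]), 257, 35) -> 0.000 0.000 0.000 -0.205 0.000 0.143
(array([ 0.63707955, -0.16561642,  0.0237    ]), 257, 35) -> 0.000 0.000 0.000 -0.614 0.000 0.430
```

send_rows(moves="0 0 0 0.05 0.003 -0.034 -0.43;0 0 0 0.098 0.006 -0.068 -0.43;0 0 0 0.098 0.006 -0.068 -0.43;0.017 0 0.023 0.094 0.058 -0.065 -0.43;0.033 0 0.046 0.083 0.106 -0.058 -0.43;0.051 0 0.071 0.064 0.155 -0.044 -0.43;0.067 0 0.094 0.04 0.195 -0.027 -0.43;0.067 0 0.094 0.04 0.195 -0.027 -0.43;0.067 0 0.094 0.04 0.195 -0.027 -0.43")

```text
time: 11.58
eef_pos: [0.6697, -0.0187, 0.0231]
tcp_rot: [0.746, 0.595, -0.236, 0.186]
contact_force: [0.7, 0.1, -1.3]
opening: 0.282
finger_force: 0.0
```

send_rows(moves="0 0 0 -0.03 0 0.021 -0.43;0 0 0 -0.06 0 0.042 -0.43;0 0 0 -0.08 0 0.056 -0.43;0 0 0 -0.1 0 0.07 -0.43;0 0 0 -0.12 0 0.084 -0.43;0 0 0 -0.15 0 0.105 -0.43;0 0 0 -0.18 0 0.126 -0.43;0 0 0 -0.205 0 0.143 -0.43;0 0 0 -0.205 0 0.143 -0.43")

```text
time: 12.7
eef_pos: [0.659, -0.0683, 0.0236]
tcp_rot: [0.747, 0.593, -0.236, 0.186]
contact_force: [0.4, -0.2, 0.4]
opening: 0.284
finger_force: 0.0
```

```bash
python3 - <<'E'
from h import *
s=snap('scene','s4');t=snap('top','t4')
def c(im,x,y,w,h):return cv2.resize(im[y:y+h,x:x+w],(400,300),interpolation=cv2.INTER_CUBIC)
cv2.imwrite('pics/z4.png',np.hstack([c(s['image'],150,120,120,90),c(t['image'],260,130,120,90)])[:,:,::-1])
print(ctrl.get_state()['eef_pos'])
E
```

```text
[ 0.65910884 -0.0678302   0.02358825]
```

View pics/z4.png

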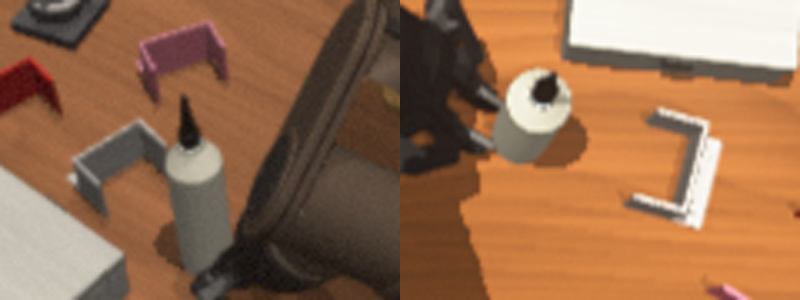

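The bottle sits at the mouth side, cradled, with its shoulder at (538,102) in the top crop. The bay's top edges are at (655,112), (708,122), (690,213) and (632,203).

```bash
python3 - <<'E'
from h import *
t=dict(np.load('pics/t4.npz'));s=dict(np.load('pics/s4.npz'))
f=lambda x,y,z:ray(t,260+(x-400)*.3,130+y*.3,z)[:2]
for q in((655,112),(708,122),(690,213),(632,203)):print(f(*q,.045).round(4))
b1=f(538,102,.125);b2=ray(s,150+195*.3,120+163*.3,.125)[:2]
e=ctrl.get_state()['eef_pos'][:2];a=np.radians(257);d=np.array([np.cos(a),np.sin(a)]);b3=e+.0354*d
u=np.array([.264,.965]);v=np.array([-.965,.264]);h=np.array([.629,-.2])
for b in(b1,b2,b3):print(b.round(4),((b-h)@u).round(4),((b-h)@v).round(4))
E
```

```text
[ 0.6616 -0.1973]
[ 0.6547 -0.2363]
[ 0.5868 -0.2216]
[ 0.5935 -0.1795]
[ 0.6494 -0.101 ] 0.1009 0.0065
[ 0.6537 -0.0965] 0.1064 0.0035
[ 0.6511 -0.1023] 0.1001 0.0044
```

The bottle is 105 mm from home and 3–4 mm off axis, and the current heading takes that out. I'll push 90 mm, then creep to the wall.

send_rows(moves="0 0 0 -0.02 0 0.014 -0.43;0 0 0 -0.05 0 0.035 -0.43;0 0 0 -0.09 0 0.063 -0.43;0 0 0 -0.13 0 0.091 -0.43;0 0 0 -0.17 0 0.119 -0.43;0 0 0 -0.21 0 0.147 -0.43;0 0 0 -0.25 0 0.175 -0.43;0 0 0 -0.29 0 0.203 -0.43;0 0 0 -0.32 0 0.224 -0.43;0 0 0 -0.345 0 0.242 -0.43;0 0 0 -0.36 0 0.252 -0.43;0 0 0 -0.37 0 0.259 -0.43")

```text
time: 14.3
eef_pos: [0.6388, -0.1556, 0.0236]
tcp_rot: [0.747, 0.594, -0.236, 0.186]
contact_force: [1.1, 0.3, 0.4]
opening: 0.284
finger_force: 0.4
```

send_rows(moves="0 0 0 -0.008 0 0.006 -0.43;0 0 0 -0.016 0 0.011 -0.43;0 0 0 -0.024 0 0.017 -0.43;0 0 0 -0.024 0 0.017 -0.43")

```text
time: 14.8
eef_pos: [0.6374, -0.1614, 0.0236]
tcp_rot: [0.747, 0.594, -0.236, 0.186]
contact_force: [-0.3, 0.3, 0.2]
opening: 0.282
finger_force: 0.3
```

```bash
python3 - <<'E'
from h import *
s=snap('scene','s5');t=snap('top','t5')
def c(im,x,y,w,h):return cv2.resize(im[y:y+h,x:x+w],(400,300),interpolation=cv2.INTER_CUBIC)
cv2.imwrite('pics/z5.png',np.hstack([c(s['image'],140,120,100,75),c(t['image'],290,140,88,66)])[:,:,::-1])
print(ctrl.get_state()['eef_pos'])
E
```

```text
[ 0.6374405  -0.16134706  0.02352943]
```

View pics/z5.png

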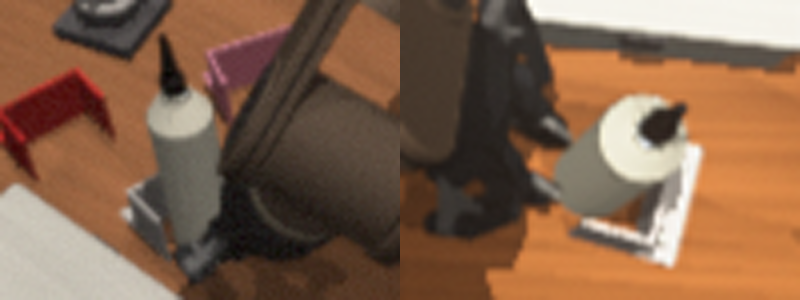

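The bottle is inside the bay and upright, with the hand behind it. I'll creep on until the force rises.

send_rows(moves="0 0 0 -0.006 0 0.004 -0.43;0 0 0 -0.012 0 0.008 -0.43;0 0 0 -0.012 0 0.008 -0.43")

```text
time: 15.28
eef_pos: [0.6368, -0.1642, 0.0236]
tcp_rot: [0.747, 0.594, -0.236, 0.186]
contact_force: [0.3, 1.3, -0.0]
opening: 0.289
finger_force: 0.3
```

send_rows(moves="0 0 0 -0.004 0 0.003 -0.43;0 0 0 -0.008 0 0.006 -0.43;0 0 0 -0.008 0 0.006 -0.43")

```text
time: 15.65
eef_pos: [0.6364, -0.1661, 0.0236]
tcp_rot: [0.747, 0.594, -0.236, 0.186]
contact_force: [-0.1, 1.6, 0.4]
opening: 0.288
finger_force: 0.3
```

send_rows(moves="0 0 0 -0.004 0 0.003 -0.43;0 0 0 -0.008 0 0.006 -0.43;0 0 0 -0.008 0 0.006 -0.43")

```text
time: 16.02
eef_pos: [0.6359, -0.1681, 0.0235]
tcp_rot: [0.747, 0.594, -0.236, 0.186]
contact_force: [-0.4, 0.7, 0.6]
opening: 0.282
finger_force: 0.4
```

send_rows(moves="0 0 0 -0.004 0 0.003 -0.43;0 0 0 -0.006 0 0.004 -0.43;0 0 0 -0.006 0 0.004 -0.43")

```text
time: 16.4
eef_pos: [0.6356, -0.1694, 0.0235]
tcp_rot: [0.747, 0.594, -0.236, 0.186]
contact_force: [0.5, 1.3, 0.1]
opening: 0.283
finger_force: 0.4
```

send_rows(moves="0 0 0 -0.004 0 0.003 -0.43;0 0 0 -0.006 0 0.004 -0.43;0 0 0 -0.006 0 0.004 -0.43")

```text
time: 16.77
eef_pos: [0.6353, -0.1707, 0.0235]
tcp_rot: [0.747, 0.594, -0.236, 0.186]
contact_force: [-0.1, 1.1, 0.3]
opening: 0.284
finger_force: 0.6
```

send_rows(moves="0 0 0 -0.004 0 0.003 -0.43;0 0 0 -0.006 0 0.004 -0.43;0 0 0 -0.006 0 0.004 -0.43")

```text
time: 17.15
eef_pos: [0.6353, -0.1713, 0.0235]
tcp_rot: [0.747, 0.594, -0.235, 0.186]
contact_force: [0.6, 5.3, -0.8]
opening: 0.284
finger_force: 2.2
```

```bash
python3 - <<'E'
from h import *
s=snap('scene','s6');t=snap('top','t6')
def c(im,x,y,w,h):return cv2.resize(im[y:y+h,x:x+w],(400,300),interpolation=cv2.INTER_CUBIC)
cv2.imwrite('pics/z6.png',np.hstack([c(s['image'],150,130,80,60),c(t['image'],310,145,64,48)])[:,:,::-1])
print(ctrl.get_state()['eef_pos'])
E
```

```text
[ 0.63530656 -0.17128356  0.0234727 ]
```

View pics/z6.png

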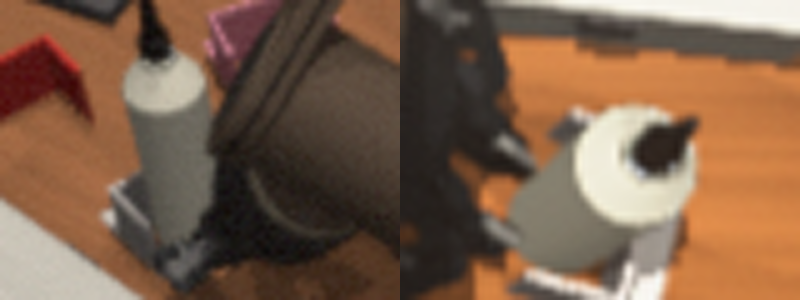

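The force rose to 5 N and the arm stalled, so the bottle is against the back wall. I'll back off, lift and check.

send_rows(moves="0 0 0 0.03 0 -0.021 -0.43;0 0 0 0.1 0 -0.07 -0.43;0 0 0 0.2 0 -0.14 -0.43;0 0 0 0.35 0 -0.245 -0.43;0 0 0 0.5 0 -0.35 -0.43;0 0 0 0.5 0 -0.35 -0.43;0 0 0 0.35 0 -0.56 -0.43;0 0 0 0.2 0 -0.77 -0.43;0 0 0 0.05 0 -0.98 -0.43;0 0 0 0.05 0 -0.98 -0.43;0 0 0 0.05 0 -0.98 -0.43")

```text
time: 18.62
eef_pos: [0.6621, -0.0548, 0.178]
tcp_rot: [0.747, 0.594, -0.236, 0.185]
contact_force: [-0.2, -0.5, -0.1]
opening: 0.287
finger_force: 0.0
```

```bash
python3 - <<'E'
from h import *
s=snap('scene','s7');t=snap('top','t7')
def c(im,x,y,w,h):return cv2.resize(im[y:y+h,x:x+w],(400,300),interpolation=cv2.INTER_CUBIC)
cv2.imwrite('pics/z7.png',np.vstack([np.hstack([c(s['image'],140,130,80,60),c(t['image'],310,145,64,48)]),np.hstack([c(s['image'],0,0,512,384),c(t['image'],0,0,512,384)])])[:,:,::-1])
print(ctrl.get_state()['eef_pos'])
E
```

```text
[ 0.66132539 -0.05485103  0.17600809]
```

View pics/z7.png

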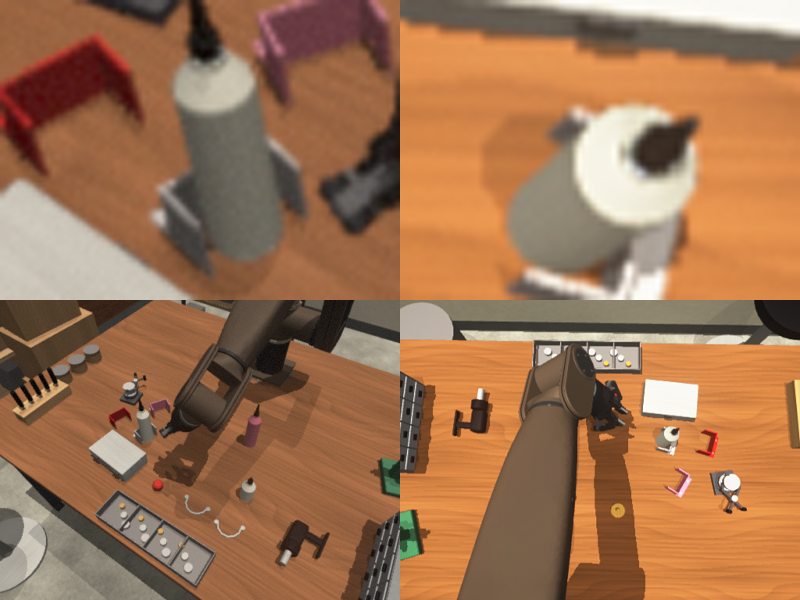

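The bottle stands upright in the bay between the side walls, just proud of them. The hand is clear and the other things are unmoved. One quick numeric check before handing in.

```bash
python3 - <<'E'
from h import *
t=dict(np.load('pics/t7.npz'));s=dict(np.load('pics/s7.npz'))
u=np.array([.264,.965]);v=np.array([-.965,.264])
for b,h in((ray(t,347.6,171.4,.125)[:2],np.array([.6257,-.2035])),(ray(s,183,147,.125)[:2],np.array([.629,-.199]))):
    print(b.round(4),((b-h)@u).round(4),((b-h)@v).round(4))
E
```

```text
[ 0.6266 -0.2034] 0.0003 -0.0008
[ 0.63   -0.1984] 0.0009 -0.0008
```

```bash
python3 -c "
from plant import ctrl
print(ctrl.sign_off())"
```

```text
the job is handed in; nothing more can be done
None
```

The tall bottle is upright in the aluminium bay against its back wall, measured within about 1 mm of home in both camera views. The hand is clear, nothing else looked moved, and the job is handed in; sign-off returned no verdict.

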